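# Start the lullaby and the sleep timer on the nightlight

## Robot

A 6-joint arm with a two-finger parallel gripper is mounted at the origin on the work surface. World frame = base frame: x ahead of the robot, y to its left, z up, the work surface at z = 0. Lengths are in m, angles in rad, forces in N, time in s.
With the tool pointing down it reaches from about 0.225 to 0.875 m from the base axis. Payload 3.4 kg.
Tool frame: the origin (TCP) lies where the fingers leave the gripper's body, on its centre line; the fingertips stand 73 mm ahead of it and the grasp point (between the pads) lies 54 mm ahead of it (manip.grip_point_offset is the distance from the TCP to the grasp point, in m); z points along the fingers, y is the line along which they close (so a half turn about z gives the same grasp; the last joint's range is limited). The gripper opens to 85 mm and grips with 20 to 120 N. Pads are 22 mm wide; open, the fingers measure 114 mm over their backs; the gripper's body (76 mm by 85 mm) begins 54 mm behind the grasp point. The pads swing forward as they close: fully open they stand 13 mm farther back than shut.
Start: joints at [-1.436, 0.276, 1.505, -0, 1.361, -0.121], TCP at [0.145, -0.556, 0.304] pointing down, gripper open.
Joint ranges: [-2.89, 2.89], [-0.75, 2.08], [0.22, 2.7], [-1.18, 4.32], [0.11, 2.71], [-2.7, 2.7]. Speed limits (rad/s): [2.57, 2.57, 3.14, 3.14, 3.14, 3.14].

## Interface

Orientations are given as a unit quaternion [w, x, y, z].
In Python, from rig import sensors, cams, manip, spotter gives the robot as it stands.
- The arm moves only by the tool drive_tool, never from a script. Its argument "targets" is a list of rows, each a list of 4 numbers: the shift along the world's x, y, z in m, then the turn about the world's z in degrees. In form: [[dx, dy, dz, spin], ...]. A call has exactly 5 rows; each row shifts and turns the commanded pose from where the row before left it; what a row does not reach is not made up. A row lasts 1/8 s, in which the tool goes at most 62.5 mm and 10.7 degrees, less where a joint would pass 70% of its speed; a pose out of reach is approached as far as the arm can. A call is refused whole if a number of a shift passes 0.0625 or a number of a turn 10.7, either way. A call with a gripper value outside its range is refused whole. "jaw" is the finger opening in m, from 0 to 0.0854, set as the call begins (left out, the last holds). The fingers move at their own pace and stop on an object; "force" is the grip in N (left out, the last holds). Time passes only in rows, so rows that do not move let the fingers close, or fill a call up. It gives the time, the measured TCP pose, the force and the opening at its end, in the units of the state.
- sensors.get_state(): the state, without advancing time (a new reading comes with each control period).
- cams.get_image(name): name is "side" or "top"; returns a dict with "color" (420x560x3 uint8, red, green, blue), "intrinsics" (3x3 intrinsics, pixels), "D" ([k1, k2, p1, p2, k3] as OpenCV has them; the pictures are not rectified), "R" (3x3) and "t" (3): a world point X has camera coordinates R X + t. Camera axes: x right, y down, z forward; pixel columns grow to the right and rows downward; lengths in m; the calibration is good to about 2 mm. A picture is of the moment at which its call begins. There is no depth.
- manip.sign_off(): hands the job in, once; it reports no verdict.
Trained networks look in the newest picture that a camera, given by its name, has taken for a name from the list of things; names that differ only in an ending like _2 or _b are one class to them, and where a whole thing is asked for, a point or a joint stands for the part that bears it (a point fixed in the world has none). Each returns a list of dicts, best first, with "score" (0 to 1); they miss things now and then, are a little off and sometimes report something else, mostly with a low value. They report only what shows in the picture. A call takes as long as a camera call. They do not tell look-alikes from the thing itself.
- spotter.find_in(query, camera): "point" ([x, y, z] in m, in world coordinates, good to about 4 mm: the middle of the surface that is visible of it).
- spotter.landmark_of(query, camera): "point" ([x, y, z] in m, in world coordinates, good to about 4 mm: a listed point, or the origin of a listed thing).
The state is a dict: "clock": time; "qpos": joint angles; "qd": joint speeds; "effort": joint torques, N m; "position": TCP position; "ee_rot": TCP orientation; "contact_force": force on the tool from outside, world axes, zero at the start; "moment": the same for the moment, N m; "width": finger opening in m.
Only numpy, scipy, OpenCV 4.12 (cv2) and the standard library are available. Lean on these libraries where they do the work, as an engineer would, in place of code of your own. Each camera call takes 0.05 s, during which the arm holds its last target. There are 200 camera calls.

## Task

Baby is in the cot: on the glowing nightlight, gently press the yellow melody key down with a fingertip and let it come up again, then press the blue sleep-timer key the same way, and draw the hand back a good hand's width clear of the nightlight. Do not press the red power key between them (it would switch the light off) or touch the dimmer knob, do not pick up or shove the nightlight, and leave the trays and everything else on the table as they stand.

Things in the scene. Friction and masses are not known exactly. Their poses are not given: they have to be found in the camera images.
- nightlight: mint nightlight and melody player, 600 g, loose on rubber feet; case 140 mm (x) by 160 mm (y), flat deck 48 mm high. Origin: centre of underside; z up; front (-x) roughly towards the robot. Keys along the front at x = -42 mm: yellow y = +50, red 0, blue -50 mm. Behind them a glowing dome, 90 mm across, centred at x = y = +26 mm, top 101 mm above the table, and the dimmer knob
- melody_top (a point): centre of the top of the yellow melody key (white note on it): round push key, 24 mm across, domed edge; its top stands 11 mm proud of the deck, 59 mm above the table when up. z up. This point moves down with the key
- melody_key (a joint): travel of the yellow key in m: 0 up, 0.008 right down; sprung, about 1 N starts it, 3.3 N takes it to 0.003 and 7 N right down, where it meets a hard stop; it works once beyond 0.003 and need not be taken to the stop
- timer_top (a point): centre of the top of the blue sleep-timer key (white crescent moon on it): round push key, 24 mm across, domed edge; its top stands 11 mm proud of the deck, 59 mm above the table when up. z up. This point moves down with the key
- timer_key (a joint): travel of the blue key in m: same key, same spring, same values as the yellow one
- power_top (a point): centre of the top of the red power key, midway between the other two: round push key, 24 mm across, domed edge; its top stands 11 mm proud of the deck, 59 mm above the table when up. Not to be pressed
- power_key (a joint): travel of the red key in m: 0 up, 0.008 right down; must stay up
- dimmer: white ribbed turning knob of the nightlight with a glowing ring under it, 40 mm across, 18 mm high, upright; origin at the centre of its underside, 51 mm above the table, at x = +30, y = -48 mm of the nightlight; set at any angle. Not to be touched
- trays: two white plastic trays stacked on corner posts, fixed; origin: centre of the underside of the lower tray; z up; lower tray 220 (x) by 260 mm (y), rim 36 mm high; upper tray 130 by 260 mm, set back 45 mm in +x, floor 110 mm, rim 142 mm above the table; 195 mm high with the jar in it. Trays on one side of the table, nightlight on the other, either way round
- jar: closed glass jar with a metal lid, 64 mm across, 85 mm high, in the upper tray; origin: centre of its underside; bystander
- pacifier: silicone pacifier, 42 mm across, 34 mm high, in the upper tray; origin: centre of its underside; bystander
- hairbrush: wooden baby hairbrush, 167 mm long (its y) by 44 mm, 27 mm high, bristles up, in the front of the lower tray; origin: underside of the brush, 83 mm from either end; bystander
- rattle: blue plastic rattle, a 120 mm long dumb-bell along its y, 40 mm across, 30 mm high, in the lower tray under the upper one; origin: centre of its underside; bystander
- lotion: pink lotion bottle with a cream cap, 52 mm across, 150 mm high, at the back of the table; origin: centre of its underside; bystander
- cream_tin: flat aluminium cream tin, 68 mm across, 24 mm high, at the back of the table; origin: centre of its underside; bystander
- teether: wooden teething ring, 72 mm across, 13 mm high, at the back of the table; origin: centre of its underside; bystander
Not all that is in view belongs to the job. What is shaped like the nightlight but orange is not meant.

How it is judged:
By the outcome, as a careful person would: the job done as asked, in the order asked, and still so for the second after the job is handed in, with the robot touching nothing.
It also fails if it takes over 48 s, if anything falls off the work surface, if the arm or the gripper's body presses on something with over 40 N, if the wrist force passes 120 N, or if a joint passes its speed limit or range.

## Working session

There is one attempt and no reset: what is moved stays moved. The work goes in short steps, Python scripts to look and compute and a tool call to move; the robot and the scene stay as the last step left them, time stands still between calls to the robot, and variables do not carry over. Pictures are saved under pics/ and viewed, on a budget of 10 in all, crops included, one or two more only if the job needs it, and the job is handed in when it is done.

Besides the shell and the picture viewer there is one more tool, called after ">>>" by a JSON object that holds its "method" and its "body", one argument or row to a line. drive_tool: Moves the arm, as the interface text tells. Its arguments: {"type":"object","properties":{"targets":{"type":"array","items":{"type":"array","items":{"type":"number"}}},"jaw":{"type":"number"},"force":{"type":"number"}},"required":["targets"]}

```bash
mkdir -p pics; python3 - <<'E'
from rig import sensors,cams,spotter
import cv2,numpy as np
s=sensors.get_state();print(s['clock'],s['position'],s['ee_rot'],s['width'])
for c in('side','top'):
    im=cams.get_image(c);cv2.imwrite(f'pics/{c}0.png',im['color'][:,:,::-1])
    print(c,'campos',-im['R'].T@im['t'])
    K,D,R,t=map(np.array,(im['intrinsics'],im['D'],im['R'],im['t']))
    for q in('melody_top','timer_top','power_top','nightlight','dimmer','trays','lotion'):
        for r in spotter.landmark_of(q,c)[:3]:
            p=np.array(r['point']);px=cv2.projectPoints(p[None].astype(float),cv2.Rodrigues(R)[0],t.astype(float),K,D)[0].ravel()
            print(c,q,round(r['score'],2),p.round(3),px.round())
E
```

```text
0.0 [ 0.14542047 -0.55589959  0.3030367 ] [-9.11278544e-04  9.91830120e-01  1.27562463e-01 -2.12839181e-05] 0.08509348255484696
side campos [0.03615843 0.7268986  0.60137397]
side timer_top 0.61 [0.541 0.148 0.061] [239. 267.]
side power_top 0.63 [ 0.496 -0.276  0.004] [351. 212.]
side power_top 0.62 [0.541 0.196 0.061] [224. 279.]
side power_top 0.52 [0.616 0.152 0.052] [211. 260.]
side nightlight 0.81 [ 0.278 -0.23  -0.   ] [423. 243.]
side nightlight 0.75 [0.582 0.194 0.002] [212. 295.]
side dimmer 0.75 [0.617 0.151 0.051] [211. 260.]
side dimmer 0.55 [ 0.332 -0.256  0.05 ] [408. 215.]
side trays 0.6 [ 0.561 -0.246 -0.   ] [324. 211.]
side lotion 0.97 [ 0.773  0.004 -0.003] [205. 231.]
top campos [0.30571519 0.00568254 1.07088794]
top melody_top 0.59 [0.539 0.244 0.058] [158. 222.]
top melody_top 0.52 [ 0.219 -0.213  0.058] [380. 363.]
top timer_top 0.54 [ 0.272 -0.294  0.059] [416. 335.]
top timer_top 0.46 [0.546 0.147 0.059] [203. 217.]
top power_top 0.49 [0.543 0.195 0.058] [181. 220.]
top power_top 0.49 [ 0.245 -0.252  0.064] [398. 349.]
top nightlight 0.88 [0.589 0.198 0.004] [184. 206.]
top dimmer 0.76 [ 0.331 -0.259  0.055] [397. 308.]
top dimmer 0.5 [0.617 0.148 0.053] [202. 187.]
top trays 0.74 [ 0.56  -0.241 -0.002] [373. 210.]
top lotion 0.88 [ 0.773  0.003 -0.   ] [264. 129.]
```

View pics/top0.png

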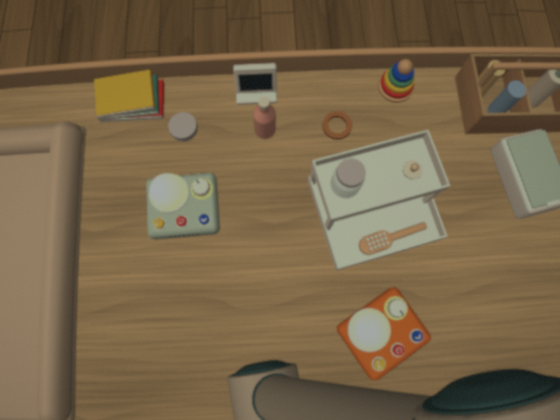

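View pics/side0.png

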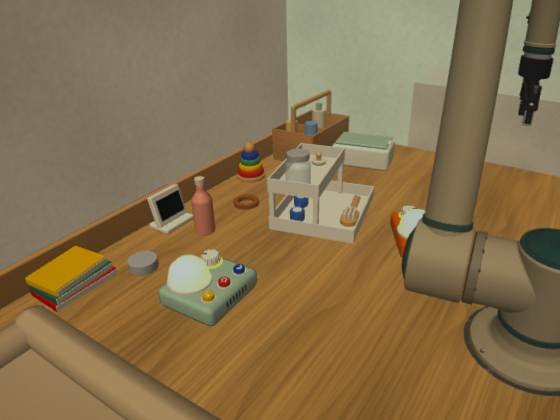

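```bash
python3 -c "
import cv2;i=cv2.imread('pics/top0.png')[150:260,110:260];cv2.imwrite('pics/crop1.png',cv2.resize(i,None,fx=5,fy=5,interpolation=2))"
```

```text
(no output)
```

View pics/crop1.png

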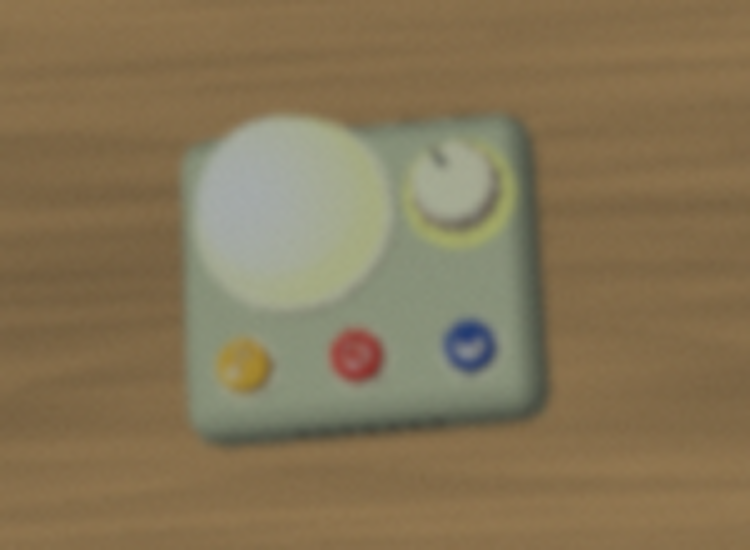

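The candidates are the mint unit at top (182,206) / side (208,285) and the orange look-alike at top (384,333) / side (405,230). I choose the mint one. Its keys in the top view are yellow (158,223), red (181,221) and blue (204,219), and the crop confirms the glowing dome and the moon on blue. Next I'll triangulate the keys and start the traverse at height.

```bash
cat > loc.py <<'E'
from rig import sensors,cams
import cv2,numpy as np
HSV={'yellow':((17,130,120),(28,255,255)),'red':((170,130,80),(180,255,255)),'blue':((108,120,50),(125,255,255))}
W={'top':(130,165,220,250),'side':(150,250,260,320)}
def locate(c,z=0.057):
    im=cams.get_image(c);K,D,R,t=(np.array(im[k],float) for k in('intrinsics','D','R','t'))
    x0,y0,x1,y1=W[c];h=cv2.cvtColor(im['color'],cv2.COLOR_RGB2HSV)
    o={}
    for n,(a,b) in HSV.items():
        m=cv2.inRange(h,a,b);k=np.zeros_like(m);k[y0:y1,x0:x1]=m[y0:y1,x0:x1]
        N,_,st,ce=cv2.connectedComponentsWithStats(k)
        if N<2: continue
        i=1+st[1:,4].argmax();u=ce[i]
        d=R.T@np.append(cv2.undistortPoints(u[None,None],K,D).ravel(),1);C=-R.T@t
        o[n]=(C+d*(z-C[2])/d[2]).round(4);print(c,n,st[i,4],u.round(1),o[n])
    return im,o
E
python3 - <<'E'
from loc import *
locate('top');locate('side')
E
```

```text
top yellow 56 [158.8 222.6] [0.5389 0.2437 0.057 ]
top blue 14 [203.2 216. ] [0.5493 0.1457 0.057 ]
side yellow 1333 [245.2 285.6] [0.4957 0.187  0.057 ]
side blue 63 [238.2 268.8] [0.5416 0.1507 0.057 ]
```

>>> {"method": "drive_tool", "body": {
  "targets": [
    [0.02,0.04,0.01,0],
    [0.025,0.05,0.01,0],
    [0.025,0.05,0,0],
    [0.025,0.05,0,0],
    [0.025,0.05,0,0]
  ],
  "jaw": 0,
  "force": 20
}}

```text
clock: 1.52
position: [0.266, -0.3147, 0.3241]
ee_rot: [0.0, 0.992, 0.127, 0.0]
contact_force: [1.0, 0.5, -0.3]
width: 0.0
```

>>> {"method": "drive_tool", "body": {
  "targets": [
    [0.025,0.05,0,-2],
    [0.025,0.05,0,-2],
    [0.025,0.05,0,-2],
    [0.025,0.05,0,-2],
    [0.025,0.05,0,-2]
  ]
}}

```text
clock: 2.15
position: [0.391, -0.0646, 0.3244]
ee_rot: [0.0, 0.999, 0.04, 0.001]
contact_force: [1.5, -0.6, 0.1]
width: 0.0004
```

>>> {"method": "drive_tool", "body": {
  "targets": [
    [0.025,0.06,-0.01,0],
    [0.025,0.06,-0.02,0],
    [0.025,0.06,-0.03,0],
    [0.025,0.06,-0.03,0],
    [0.025,0.05,-0.03,0]
  ]
}}

```text
clock: 2.78
position: [0.5062, 0.202, 0.2137]
ee_rot: [0.0, 0.999, 0.041, 0.001]
contact_force: [0.6, -0.9, 0.0]
width: 0.0
```

```bash
python3 - <<'E'
from loc import *
from rig import spotter
HSV['yellow']=((17,170,150),(28,255,255))
W['side']=(195,255,250,305)
for c in('top','side'):
    im,o=locate(c)
    cr=im['color'][150:260,110:260] if c=='top' else im['color'][180:330,140:310]
    cv2.imwrite(f'pics/{c}1.png',cv2.resize(cr[:,:,::-1],None,fx=4,fy=4,interpolation=2))
    for q in('melody_top','timer_top','power_top'):
        for r in spotter.landmark_of(q,c)[:2]:print(c,q,round(r['score'],2),np.round(r['point'],3))
s=sensors.get_state();print(s['position'],s['ee_rot'],s['contact_force'],s['width'])
E
```

```text
top blue 14 [203.2 216. ] [0.5493 0.1457 0.057 ]
top melody_top 0.63 [ 0.218 -0.213  0.055]
top melody_top 0.29 [ 0.775 -0.174  0.002]
top timer_top 0.61 [ 0.272 -0.295  0.06 ]
top timer_top 0.56 [0.545 0.147 0.054]
top power_top 0.62 [ 0.248 -0.254  0.063]
top power_top 0.5 [0.786 0.2   0.005]
side yellow 81 [207.3 295.4] [0.5378 0.2494 0.057 ]
side blue 63 [238.2 268.8] [0.5416 0.1507 0.057 ]
side melody_top 0.5 [0.538 0.242 0.058]
side melody_top 0.37 [ 0.219 -0.207  0.058]
side timer_top 0.56 [ 0.27  -0.294  0.06 ]
side timer_top 0.4 [0.543 0.148 0.062]
side power_top 0.62 [0.541 0.148 0.06 ]
side power_top 0.59 [0.543 0.192 0.058]
[0.50542575 0.19882341 0.21515757] [4.34807590e-05 9.99201426e-01 3.99499828e-02 7.11742488e-04] [-0.43335739 -0.13280081  0.52113038] 0.00011958841279688197
```

View pics/side1.png

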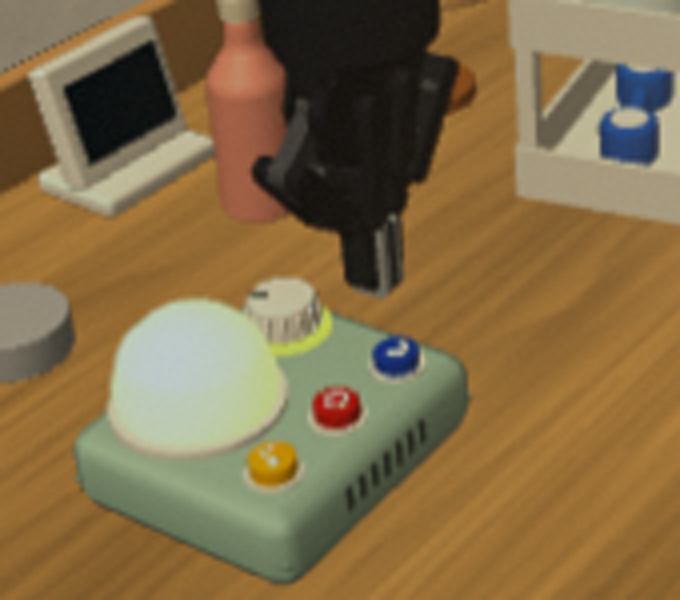

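The side crop shows the finger, shut and about 8 cm above the deck. The keys are at crop positions yellow (272,463), red (335,407) and blue (396,356), all unobstructed. Next I'll hover over yellow.

>>> {"method": "drive_tool", "body": {
  "targets": [
    [0.01,0.015,-0.01,0],
    [0.01,0.015,-0.015,0],
    [0.008,0.012,-0.018,0],
    [0.005,0.005,-0.02,0],
    [0,0,0,0]
  ]
}}

```text
clock: 3.8
position: [0.5376, 0.2473, 0.1481]
ee_rot: [0.001, 0.999, 0.041, -0.003]
contact_force: [0.2, 0.2, -0.6]
width: 0.0002
```

```bash
python3 - <<'E'
from loc import *
out=[]
for c,b in(('top',(110,150)),('side',(140,200))):
    im=cams.get_image(c);x,y=b
    cr=im['color'][y:y+120,x:x+130,::-1].copy();out.append(cv2.resize(cr,None,fx=3,fy=3,interpolation=2))
    s=sensors.get_state()
    K,D,R,t=(np.array(im[k],float) for k in('intrinsics','D','R','t'))
    P=np.array([s['position']-[0,0,.073],[.538,.246,.059],[.543,.146,.059]])
    print(c,cv2.projectPoints(P,cv2.Rodrigues(R)[0],t,K,D)[0].reshape(-1,2).round(1)-b)
cv2.imwrite('pics/hov.png',np.hstack(out));print(s['position'],s['contact_force'])
E
```

```text
top [[45.1 71.2]
 [47.5 72.9]
 [93.  68.6]]
side [[66.7 86.1]
 [68.3 93.6]
 [99.  66.6]]
[0.53832748 0.24714344 0.15031726] [-0.34840528  0.48862052  0.89023791]
```

View pics/hov.png

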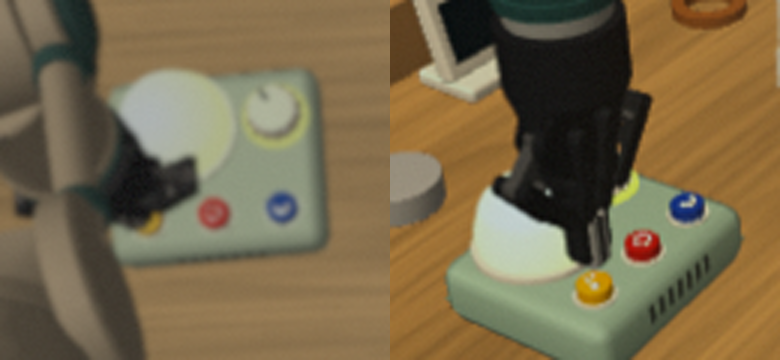

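The finger is poised over yellow and clear of the dome. The tip at side crop pixel (65,87) matches the projection. Now lowering in small steps while watching the force.

>>> {"method": "drive_tool", "body": {
  "targets": [
    [0,-0.001,-0.008,0],
    [0,0,-0.006,0],
    [0,0,-0.003,0],
    [0,0,-0.002,0],
    [0,0,0,0]
  ]
}}

```text
clock: 4.53
position: [0.5385, 0.2458, 0.1321]
ee_rot: [0.0, 0.999, 0.041, -0.0]
contact_force: [0.4, 1.6, -0.2]
width: -0.0001
```

>>> {"method": "drive_tool", "body": {
  "targets": [
    [0,0,-0.001,0],
    [0,0,-0.001,0],
    [0,0,-0.001,0],
    [0,0,0,0],
    [0,0,0,0]
  ]
}}

```text
clock: 5.15
position: [0.5387, 0.2459, 0.1293]
ee_rot: [-0.0, 0.999, 0.041, 0.0]
contact_force: [0.2, -0.6, 3.3]
width: 0.0001
```

>>> {"method": "drive_tool", "body": {
  "targets": [
    [0,0,-0.001,0],
    [0,0,-0.001,0],
    [0,0,0,0],
    [0,0,0,0],
    [0,0,0,0]
  ]
}}

```text
clock: 5.78
position: [0.5387, 0.2459, 0.1273]
ee_rot: [-0.0, 0.999, 0.041, 0.0]
contact_force: [0.4, 0.3, 3.2]
width: 0.0004
```

```bash
python3 - <<'E'
from loc import *
F=[];Z=[]
for _ in range(4):
    im=cams.get_image('side');s=sensors.get_state();F.append(s['contact_force']);Z.append(s['position'])
print(np.mean(F,0),np.mean(Z,0))
cv2.imwrite('pics/press1.png',cv2.resize(im['color'][220:330,150:270,::-1],None,fx=5,fy=5,interpolation=2))
E
```

```text
[0.09626816 0.44487092 4.11965663] [0.53866398 0.24591887 0.12721564]
```

View pics/press1.png

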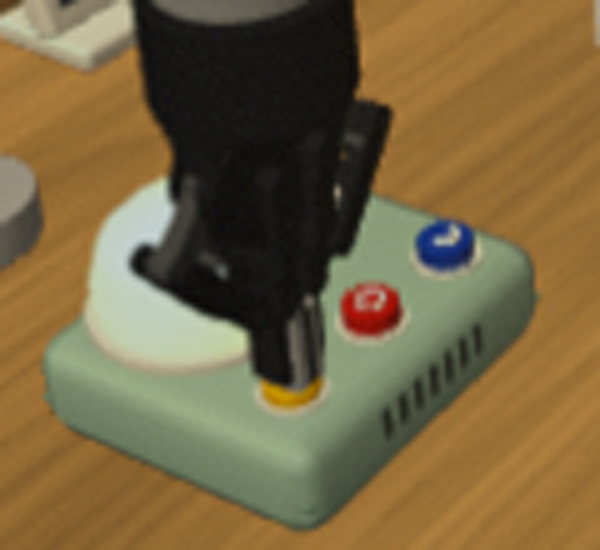

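The finger is centred on the yellow key (crop 290,385), which is visibly down. The mean force of 4.1 N means about 4 mm of travel. I'll go 1.5 mm further for margin, then lift.

>>> {"method": "drive_tool", "body": {
  "targets": [
    [0,0,-0.001,0],
    [0,0,-0.0005,0],
    [0,0,0,0],
    [0,0,0,0],
    [0,0,0,0]
  ]
}}

```text
clock: 6.6
position: [0.5387, 0.2459, 0.1258]
ee_rot: [-0.0, 0.999, 0.041, 0.0]
contact_force: [0.5, -0.1, 5.7]
width: -0.0001
```

>>> {"method": "drive_tool", "body": {
  "targets": [
    [0,0,0.002,0],
    [0,0,0.004,0],
    [0,0,0.01,0],
    [0,0,0.015,0],
    [0,0,0.015,0]
  ]
}}

```text
clock: 7.22
position: [0.5383, 0.2458, 0.1726]
ee_rot: [0.0, 0.999, 0.041, -0.0]
contact_force: [-0.3, 0.8, 0.2]
width: -0.0
```

```bash
python3 - <<'E'
from loc import *
HSV['yellow']=((17,170,150),(28,255,255));W['side']=(195,255,250,305)
locate('side');s=sensors.get_state();print(s['position'],s['contact_force'])
E
```

```text
side yellow 82 [207.3 295.5] [0.5377 0.2495 0.057 ]
side blue 63 [238.2 268.8] [0.5416 0.1507 0.057 ]
[0.53952775 0.246268   0.17486319] [ 1.44582927  0.2679314  -0.14678938]
```

Yellow has sprung back and the case has not moved. Next I'll cross to blue at height.

>>> {"method": "drive_tool", "body": {
  "targets": [
    [0.001,-0.025,0,0],
    [0.001,-0.03,0,0],
    [0.001,-0.03,0,0],
    [0.001,-0.014,0,0],
    [0,0,0,0]
  ]
}}

```text
clock: 7.9
position: [0.5427, 0.1464, 0.1719]
ee_rot: [-0.0, 0.999, 0.04, 0.0]
contact_force: [0.2, -1.3, 0.0]
width: -0.0002
```

>>> {"method": "drive_tool", "body": {
  "targets": [
    [0,0,-0.015,0],
    [0,0,-0.012,0],
    [0,0,-0.007,0],
    [0,0,0,0],
    [0,0,0,0]
  ]
}}

```text
clock: 8.52
position: [0.5427, 0.1471, 0.1377]
ee_rot: [0.0, 0.999, 0.041, 0.0]
contact_force: [0.1, -0.4, 0.2]
width: -0.0
```

```bash
python3 - <<'E'
from loc import *
im=cams.get_image('side')
cv2.imwrite('pics/hov2.png',cv2.resize(im['color'][200:310,180:300,::-1],None,fx=5,fy=5,interpolation=2))
s=sensors.get_state();print(s['position'],s['contact_force'])
E
```

```text
[0.54278992 0.14700459 0.13788238] [-0.44375592  0.7416969  -0.41669686]
```

View pics/hov2.png

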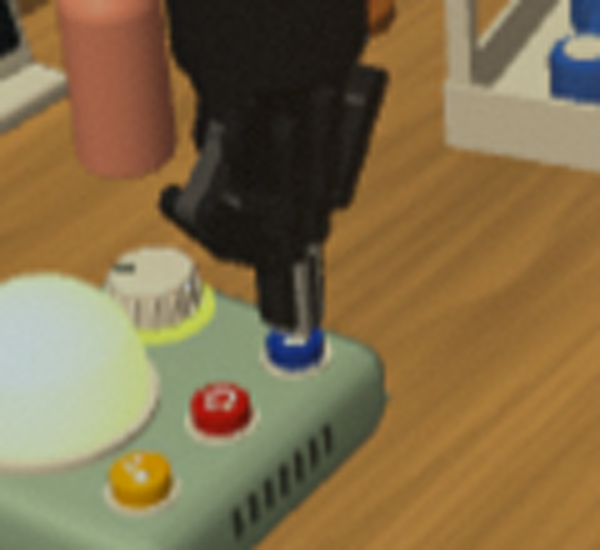

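The finger sits right over the blue key (crop 295,345), clear of the knob, with yellow and red up.

>>> {"method": "drive_tool", "body": {
  "targets": [
    [0,0,-0.004,0],
    [0,0,-0.002,0],
    [0,0,-0.001,0],
    [0,0,-0.001,0],
    [0,0,0,0]
  ]
}}

```text
clock: 9.2
position: [0.5425, 0.1468, 0.1298]
ee_rot: [0.0, 0.999, 0.041, 0.0]
contact_force: [-0.6, -0.5, 2.6]
width: -0.0003
```

>>> {"method": "drive_tool", "body": {
  "targets": [
    [0,0,-0.001,0],
    [0,0,-0.001,0],
    [0,0,-0.001,0],
    [0,0,0,0],
    [0,0,0,0]
  ]
}}

```text
clock: 9.82
position: [0.5425, 0.1469, 0.1267]
ee_rot: [0.0, 0.999, 0.041, 0.0]
contact_force: [-2.0, -1.2, 5.1]
width: -0.0002
```

>>> {"method": "drive_tool", "body": {
  "targets": [
    [0,0,-0.001,0],
    [0,0,0,0],
    [0,0,0,0],
    [0,0,0,0],
    [0,0,0,0]
  ]
}}

```text
clock: 10.45
position: [0.5425, 0.1468, 0.1257]
ee_rot: [0.0, 0.999, 0.041, 0.0]
contact_force: [-1.5, -0.2, 5.9]
width: -0.0
```

```bash
python3 - <<'E'
from loc import *
F=[];Z=[]
for _ in range(4):
    cams.get_image('side');s=sensors.get_state();F.append(s['contact_force']);Z.append(s['position'])
print(np.mean(F,0),np.mean(Z,0))
E
```

```text
[-1.40710961 -0.18343093  4.99591327] [0.54248285 0.14684744 0.1256997 ]
```

Blue is down about 5 mm at a mean of 5 N. Now I'll lift straight up and draw back towards the robot and up.

>>> {"method": "drive_tool", "body": {
  "targets": [
    [0,0,0.002,0],
    [0,0,0.004,0],
    [0,0,0.015,0],
    [0,0,0.03,0],
    [0,0,0.04,0]
  ]
}}

```text
clock: 11.28
position: [0.5422, 0.1469, 0.2172]
ee_rot: [0.0, 0.999, 0.041, -0.001]
contact_force: [0.3, 0.2, -0.6]
width: 0.0001
```

>>> {"method": "drive_tool", "body": {
  "targets": [
    [-0.03,-0.01,0.03,0],
    [-0.04,-0.02,0.03,0],
    [-0.04,-0.02,0.02,0],
    [-0.04,-0.02,0,0],
    [-0.04,-0.02,0,0]
  ]
}}

```text
clock: 11.9
position: [0.3514, 0.0564, 0.2975]
ee_rot: [0.0, 0.999, 0.041, 0.001]
contact_force: [-0.6, -1.3, 0.4]
width: -0.0002
```

>>> {"method": "drive_tool", "body": {
  "targets": [
    [-0.03,-0.03,0,0],
    [-0.02,-0.02,0,0],
    [0,0,0,0],
    [0,0,0,0],
    [0,0,0,0]
  ]
}}

```text
clock: 12.52
position: [0.3033, 0.0073, 0.2968]
ee_rot: [-0.0, 0.999, 0.041, 0.0]
contact_force: [-0.3, -0.1, 0.2]
width: 0.0
```

```bash
python3 - <<'E'
from loc import *
HSV['yellow']=((17,170,150),(28,255,255));W['side']=(195,255,250,305)
im,_=locate('side')
cv2.imwrite('pics/end.png',im['color'][:,:,::-1])
a=cv2.imread('pics/side0.png').astype(int);d=np.abs(a-im['color'][:,:,::-1]).max(2)>45
n,_,st,_=cv2.connectedComponentsWithStats(d.astype(np.uint8));print([list(x) for x in st[1:] if x[4]>15])
s=sensors.get_state();print(s['clock'],s['position'],s['contact_force'])
E
```

```text
side yellow 82 [207.3 295.5] [0.5377 0.2495 0.057 ]
side blue 61 [238.2 268.8] [0.5417 0.1507 0.057 ]
[[np.int32(365), np.int32(0), np.int32(65), np.int32(196), np.int32(7535)], [np.int32(402), np.int32(0), np.int32(111), np.int32(304), np.int32(10035)], [np.int32(518), np.int32(0), np.int32(42), np.int32(126), np.int32(3256)], [np.int32(529), np.int32(164), np.int32(31), np.int32(66), np.int32(995)], [np.int32(525), np.int32(229), np.int32(35), np.int32(41), np.int32(1058)], [np.int32(493), np.int32(250), np.int32(33), np.int32(54), np.int32(411)], [np.int32(494), np.int32(308), np.int32(4), np.int32(5), np.int32(17)], [np.int32(456), np.int32(313), np.int32(11), np.int32(12), np.int32(26)], [np.int32(492), np.int32(315), np.int32(68), np.int32(34), np.int32(825)], [np.int32(452), np.int32(324), np.int32(84), np.int32(79), np.int32(4241)], [np.int32(541), np.int32(367), np.int32(12), np.int32(19), np.int32(35)]]
12.575 [0.30322111 0.00730107 0.29665874] [-0.67273602  0.59955947  0.140919  ]
```

View pics/end.png

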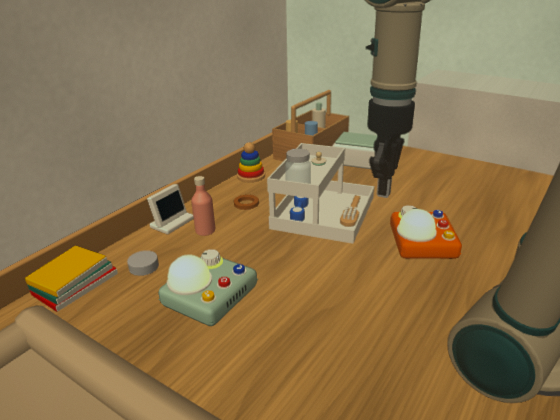

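The final picture shows the nightlight at (208,285), still glowing with all keys up. Nothing else has changed apart from the arm, and the hand is well clear.

```bash
python3 -c "
from rig import manip;print(manip.sign_off())"
```

```text
the job is handed in; nothing more can be done
None
```

I pressed the yellow melody key and then the blue sleep-timer key on the mint nightlight, letting each come back up. I then drew the hand back more than 20 cm and handed the job in at about 12.6 s.

- **Presses:** Both keys went down about 5 to 6 mm, past the 3 mm working point and short of the stop. The force read about 5.7 N (one reading) on yellow and averaged about 5 N on blue.
- **Last checks:** In the side view, both keys are back at the pixels they had before pressing. The dome is still glowing, and only the arm differs from the first picture. The wrist force is back to noise, under 1 N.
- **Not measured:** I judged the red key and the dimmer knob only by eye in the pictures. The finger crossed over them about 30 mm or more above their tops.
- **Disagreements:** The networks sometimes reported the orange look-alike or mixed up the keys, so I chose by colour and position. My two cameras' colour fixes differed by about 5 mm. The close-up looks settled where to press.

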